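Lay a cardboard cubby on its back against the gluing batten

TASK

The cardboard cubby stands upright in front of the wooden batten, its closed back towards it. Push it over by its top so that it tips onto its back, then push its foot end along the bench until its top sits square and flush against the batten, ready for gluing. Do not lift or carry it, and leave the glue bottle, glue gun, knife and pencil pot alone.

Things in the scene. Friction and masses are not known exactly. Their poses are not given: they have to be found in the camera images.
- cubby: loose pigeonhole unit of thick cardboard, 150 mm wide (own x), 90 deep (own y), 200 tall (own z), 0.25 to 0.47 kg. Open front at own -y (a shelf 105 mm up, a divider under it), closed back at own +y; top and bottom boards 12 mm, full and solid. Origin: centre of the underside; once it lies on its back, the centre of the upright foot end, 45 mm up. Starts upright
- cubby_heel_a (a point): end, at own x = -75 mm, of the cubby's lower back edge, over which it tips. Pushed at its top board the cubby tips without sliding, and goes over by itself once leaned about 25 degrees
- cubby_heel_b (a point): other end of that edge, at own x = +75 mm
- cubby_top_a (a point): end, at own x = -75 mm, of the cubby's upper back edge (on the bench and against the batten when the job is done). Lying, the cubby is 200 mm long and 90 mm high and slides under a few newtons (2 to 6) when pushed low on its foot end
- cubby_top_b (a point): other end of that edge, at own x = +75 mm
- batten: straight pine batten screwed to the bench, 460 mm long (own x), 44 wide, 28 high. Origin: middle of the lower edge of its working face; the face is the plane y = 0 of its own frame, the wood lies at +y. The cubby stands on the -y side, its own y axis within 0.15 rad of the batten's; tipped, it lands about 40 to 100 mm short of the face
- glue_bottle: bystander: upright white plastic bottle, 56 mm across, 150 mm tall; origin centre of its underside. Beside the work, on the far side from the robot
- glue_gun: bystander: orange glue gun lying on its side, about 190 by 130 mm, 34 mm high; origin under the barrel. On the open-front side of the cubby
- knife: bystander: closed metal utility knife lying flat, 155 by 26 mm, 22 mm high; origin at its middle, underside. Beside the work, on the robot's side
- pencil_pot: bystander: upright metal pot, 72 mm across, 95 mm tall, pencils to 190 mm; origin centre of its underside. Behind the batten
Not all that is in view belongs to the job. Several things look just like the cubby: the one meant starts farthest to the robot's right.

How it is judged:
By the outcome, as a careful person would: the job done as asked, in the order asked, and still so for the second after the job is handed in, with the robot touching nothing.
It also fails if it takes over 54 s, if anything falls off the work surface, if the arm or the gripper's body presses on something with over 40 N, if the wrist force passes 120 N, or if a joint passes its speed limit or range.

ROBOT

A 6-joint arm with a two-finger parallel gripper is mounted at the origin on the work surface. World frame = base frame: x ahead of the robot, y to its left, z up, the work surface at z = 0. Lengths are in m, angles in rad, forces in N, time in s.
With the tool pointing down it reaches from about 0.35 to 0.85 m from the base axis. Payload 8.1 kg.
Tool frame: the origin (TCP) lies midway between the tips of the shut fingers; the grasp point (between the pads) lies 19 mm behind it; z points along the fingers, y is the line along which they close (so a half turn about z gives the same grasp; the last joint's range is limited). The gripper opens to 93 mm and grips with 3 to 60 N. Pads are 15 mm wide; open, the fingers measure 128 mm over their backs; the gripper's body (75 mm by 188 mm) begins 65 mm behind the grasp point.
Start: joints at [1.192, 0.13, 1.488, -0, 1.523, -0.085], TCP at [0.174, 0.574, 0.219] pointing down, gripper open.
Joint ranges: [-2.96, 2.96], [-0.89, 2.26], [0.02, 2.5], [-1.34, 4.48], [0, 2.73], [-2.66, 2.66]. Speed limits (rad/s): [2.39, 2.39, 2.79, 3.14, 3.14, 3.14].

INTERFACE

Orientations are given as a unit quaternion [x, y, z, w].
In Python, from workcell import env, eyes gives the robot as it stands. Calls block until the motion is done:
- env.goto(position, orientation): joint-space move of the TCP to a pose.
- env.move_l(position, attitude=None, max_speed=0.15): straight line of the TCP; attitude=None keeps the orientation; max_speed is the mean speed in m/s.
- env.movej(angles): joint-space move.
- env.grip(opening, force=None): finger opening in m; force is the grip in N (None keeps the last); returns when the fingers have stopped.
- env.dwell(seconds).
- env.ik(position, orientation): joint angles nearest the present ones, or None.
- env.get_state(): the state.
- eyes.grab_frame(name): name is "side" or "top" or "wrist"; returns the picture (420x560x3 uint8, red, green, blue); there is no depth.
- eyes.camera_info(name): a dict with "fov_y" (degrees; the focal length in pixels is half the picture's height over the tangent of half this angle, whatever the lens; pixels are square), "cx", "cy" (the principal point, pixels), "eye" and "orientation" of the camera in the world; the wrist camera has in their place "hand_eye" (4x4, takes a point from camera to tool coordinates, whose origin is the TCP and whose axes are the flange's). Camera axes: x right, y down, z forward; pixel columns grow to the right and rows downward; lengths in m; the calibration is good to about 2 mm. A picture is of the moment at which its call begins: read the wrist's pose just before it. camera_info takes no time and is no camera call.
A pose or a line that the arm cannot do raises env.Unreachable and nothing moves.
- env.close_job(): hands the job in; it is judged then, once.
The state is a dict: "time": time; "q": joint angles; "joint_vel": joint speeds; "joint_efforts": joint torques, N m; "tool_pos": TCP position; "ee_rot": TCP orientation; "wrist_force": force on the tool from outside, world axes, zero at the start; "moment": the same for the moment, N m; "grip_width": finger opening in m; "grasp_force": force on a finger pad.
Only numpy, scipy, OpenCV 4.12 (cv2) and the standard library are available. Lean on these libraries where they do the work, as an engineer would, in place of code of your own. Each camera call takes 0.05 s, during which the arm holds its last target. There are 200 camera calls.

## Working session

There is one attempt and no reset: what is moved stays moved. The work goes in short steps, each a Python script; the robot and the scene stay as the last script left them, time stands still between calls to the robot, and variables do not carry over. Pictures are saved under pics/ and viewed, at most 10 in all, crops included, and the job is handed in when it is done.

```bash
mkdir -p pics
python3 - <<'E'
from workcell import env, eyes
import cv2
for n in("top","side"):
    cv2.imwrite(f"pics/{n}0.png",eyes.grab_frame(n)[:,:,::-1]); print(n,eyes.camera_info(n))
print(eyes.camera_info("wrist")); print(env.get_state())
E
```

```text
top {'fov_y': 48.26962914349403, 'cx': 270.75005021651543, 'cy': 219.15091252510962, 'eye': array([0.42213898, 0.10836178, 1.21043324]), 'orientation': array([-0.70572174,  0.70614906, -0.04823882,  0.03135843])}
side {'fov_y': 57.415331456293366, 'cx': 278.048206969231, 'cy': 213.24139307435928, 'eye': array([ 0.29551136, -0.13000316,  0.89645975]), 'orientation': array([ 0.89874011, -0.3779283 ,  0.09158062, -0.20260652])}
{'fov_y': 60.64765263064095, 'cx': 284.6495110797198, 'cy': 207.0039585189681, 'hand_eye': array([[ 4.20847008e-04, -9.66875381e-01, -2.55248547e-01,
         7.13062497e-02],
       [ 9.99999824e-01,  5.13434303e-04, -2.96103754e-04,
         3.54266453e-04],
       [ 4.17348790e-04, -2.55248377e-01,  9.66875427e-01,
        -1.67094998e-01],
       [ 0.00000000e+00,  0.00000000e+00,  0.00000000e+00,
         1.00000000e+00]])}
{'time': 0.1, 'q': array([ 1.19159809e+00,  1.31085974e-01,  1.48910179e+00,  6.13777457e-06,
        1.52302087e+00, -8.53861947e-02]), 'joint_vel': array([-0.00088054, -0.00071749, -0.00584676,  0.00076399, -0.00120966,
       -0.00084115]), 'joint_efforts': array([ 6.47980432e-04, -5.61336350e+01, -4.93100417e+01,  7.69376359e-02,
        2.89588451e-02, -6.38796109e-05]), 'tool_pos': array([0.17354814, 0.5738406 , 0.21772982]), 'ee_rot': array([ 1.46378286e-01,  9.89228358e-01, -7.85581186e-04, -1.88988955e-04]), 'wrist_force': array([-0.24399859, -0.48357533,  0.01884921]), 'moment': array([-0.03904782,  0.02462686,  0.03681886]), 'grasp_force': 0.0, 'grip_width': 0.09300788829773718}
```

View pics/top0.png

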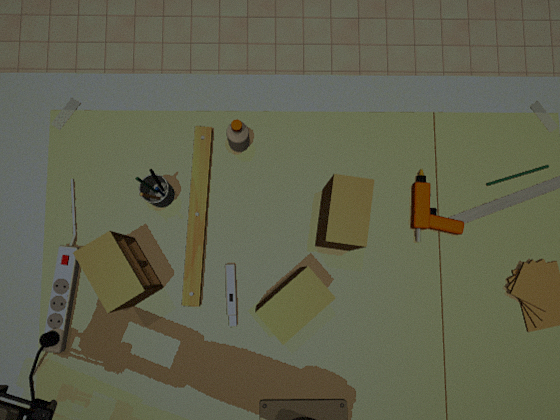

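View pics/side0.png

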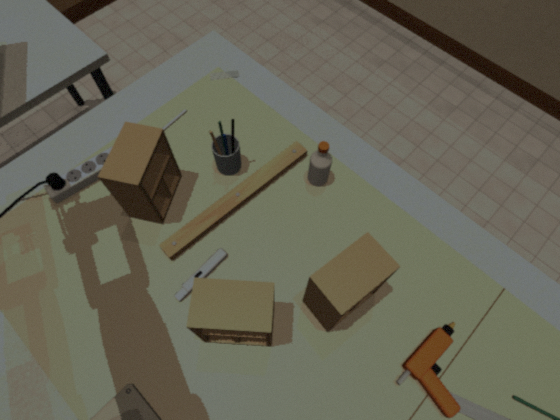

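Candidates that look like the cubby in the top view are A (120,270), B (293,300) and C (345,212). C is farthest to the robot's right (image right) and stands upright. The batten runs from (203,127) to (192,305), with the bottle at (238,135), knife at (231,295), glue gun at (432,205) and pot at (155,188). Next I'll check C in a close crop and measure it.

```bash
cat > h.py <<'E'
import numpy as np, cv2
from scipy.spatial.transform import Rotation as R
from workcell import env, eyes
def cam(n,st=None):
    i=eyes.camera_info(n); f=210/np.tan(np.radians(i["fov_y"])/2)
    if n=="wrist":
        T=np.eye(4);T[:3,:3]=R.from_quat(st["ee_rot"]).as_matrix();T[:3,3]=st["tool_pos"];T=T@i["hand_eye"]
        return f,i["cx"],i["cy"],T[:3,3],T[:3,:3]
    return f,i["cx"],i["cy"],np.array(i["eye"]),R.from_quat(i["orientation"]).as_matrix()
def ray(c,uv,z):
    f,cx,cy,e,M=c; d=M@np.array([(uv[0]-cx)/f,(uv[1]-cy)/f,1]); return e+d*(z-e[2])/d[2]
def proj(c,p):
    f,cx,cy,e,M=c; q=M.T@(np.array(p)-e); return np.array([cx+f*q[0]/q[2],cy+f*q[1]/q[2]])
E
python3 - <<'E'
from h import *
a=cv2.imread("pics/top0.png"); s=cv2.imread("pics/side0.png")
A=cv2.resize(a[150:270,295:395],(400,480),interpolation=cv2.INTER_CUBIC)
S=cv2.resize(s[225:345,295:405],(400,480)[::1],interpolation=cv2.INTER_CUBIC)
cv2.imwrite("pics/crop1.png",cv2.convertScaleAbs(np.hstack([A,S]),alpha=1.5))
c=cam("top")
def segment(img,seed,tol):
    m=np.zeros((422,562),np.uint8); cv2.floodFill(cv2.bilateralFilter(img,7,25,5),m,seed,0,(tol,)*3,(tol,)*3,4|cv2.FLOODFILL_MASK_ONLY|cv2.FLOODFILL_FIXED_RANGE|(255<<8))
    m=cv2.morphologyEx(m[1:-1,1:-1],cv2.MORPH_OPEN,np.ones((3,3)))
    k=max(cv2.findContours(m,0,1)[0],key=cv2.contourArea); return k
for n,img,seed,z,t in(("top",a,(345,205),.2,14),("side",s,(350,270),.2,14),("top",a,(199,220),.028,22),("side",s,(240,198),.028,22)):
    k=segment(img,seed,t); P=np.array([ray(cam(n),p[0],z)[:2] for p in k],np.float32)
    r=cv2.minAreaRect(P); print(n,cv2.contourArea(k),r); print(cv2.boxPoints(r).round(4).tolist())
    print(cv2.approxPolyDP(k,4,True)[:,0].tolist())
for n,l in(("bottle",(238,125,.15)),("knife",(231,295,.02)),("gun",(422,200,.03)),("gunhandle",(462,227,.03)),("guntip",(420,171,.03)),("gunbot",(418,240,.02))): print(n,ray(c,l[:2],l[2]).round(3))
E
```

```text
top 2669.0 ((0.5578526258468628, -0.0886644721031189), (0.08987832814455032, 0.14995115995407104), 81.6492919921875)
[[0.4771000146865845, -0.12219999730587006], [0.6255000233650208, -0.14399999380111694], [0.6385999917984009, -0.05510000139474869], [0.490200012922287, -0.0333000011742115]]
[[334, 174], [326, 240], [366, 245], [373, 180]]
side 3554.0 ((0.5568646788597107, -0.09005685895681381), (0.09218638390302658, 0.15035919845104218), 81.72498321533203)
[[0.4758000075817108, -0.12479999661445618], [0.6245999932289124, -0.14650000631809235], [0.6378999948501587, -0.05530000105500221], [0.48910000920295715, -0.03359999880194664]]
[[369, 233], [311, 275], [340, 313], [399, 267]]
top 2886.5 ((0.5688340067863464, 0.26853933930397034), (0.04379401355981827, 0.4603837728500366), 86.74381256103516)
[[0.337799996137619, 0.259799987077713], [0.7973999977111816, 0.23360000550746918], [0.7998999953269958, 0.27730000019073486], [0.3402999937534332, 0.3034999966621399]]
[[195, 126], [182, 299], [188, 306], [198, 305], [210, 142], [210, 127]]
side 2764.0 ((0.5676507949829102, 0.27151423692703247), (0.053291451185941696, 0.46748292446136475), 86.7470474243164)
[[0.3328000009059906, 0.2581999897956848], [0.7994999885559082, 0.23160000145435333], [0.8025000095367432, 0.2849000096321106], [0.3357999920845032, 0.31139999628067017]]
[[306, 148], [298, 140], [169, 235], [160, 249], [170, 256]]
bottle [0.762 0.159 0.15 ]
knife [0.365 0.18  0.02 ]
gun [ 0.605 -0.308  0.03 ]
gunhandle [ 0.536 -0.409  0.03 ]
guntip [ 0.681 -0.306  0.03 ]
gunbot [ 0.503 -0.298  0.02 ]
```

View pics/crop1.png

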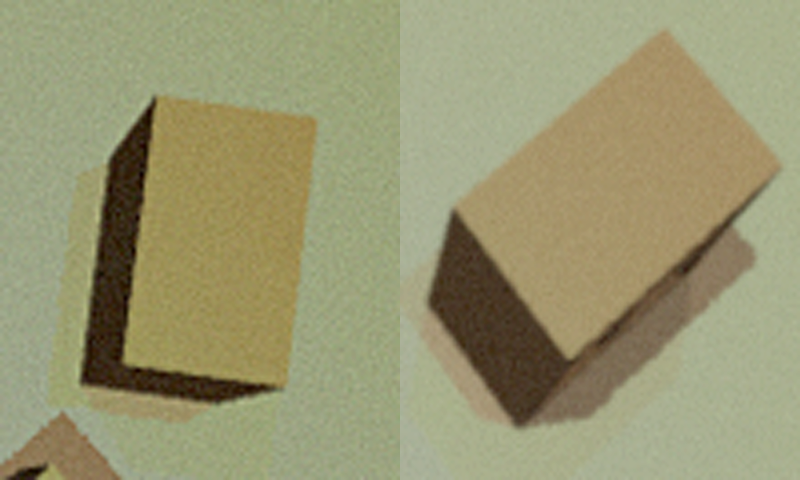

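The crop confirms C: the plain closed side and end are visible, and the top face measures 150x90 mm in both views, which agree within 2 mm. Its yaw is 81.65° against 86.74° for the batten. Now I'll tip it.

```bash
cat >> h.py <<'E'
def att(deg):  # tool down, tool x (perpendicular to finger line) at heading deg
    a=np.radians(deg); x=np.array([np.cos(a),np.sin(a),0]); z=np.array([0,0,-1.]); return R.from_matrix(np.c_[x,np.cross(z,x),z]).as_quat()
def vec(deg): a=np.radians(deg); return np.array([np.cos(a),np.sin(a)])
E
python3 - <<'E'
from h import *
d=vec(81.65); f=np.array([.5505,-.134]); q=att(81.65)
P=lambda s,z: np.r_[f+d*s,z]
p=env.get_state()["tool_pos"]; env.move_l([p[0],p[1],.4],max_speed=.25)
env.goto(P(-.05,.4),q); env.grip(0.0); env.move_l(P(-.05,.182),max_speed=.2)
print(env.get_state()["q"].round(2))
env.move_l(P(-.015,.182),max_speed=.05)
for s in np.arange(.01,.115,.025):
    env.move_l(P(s,.182+max(s,0)*.15),max_speed=.05); st=env.get_state(); print(round(s,3),st["tool_pos"].round(3),st["wrist_force"].round(1),st["time"])
env.dwell(.8)
st=env.get_state(); print(st["wrist_force"].round(1)); env.move_l(P(.0,.30),max_speed=.2)
cv2.imwrite("pics/top1.png",cv2.convertScaleAbs(eyes.grab_frame("top")[:,:,::-1],alpha=1.4)); print(env.get_state()["time"])
E
```

```text
[-0.42  0.08  1.61  0.    1.45 -0.27]
0.01 [ 0.552 -0.124  0.183] [-0.3 -0.4 -1.1] 8.125
0.035 [ 0.556 -0.099  0.187] [ 0.4 -0.6  0. ] 8.7833
0.06 [ 0.559 -0.074  0.191] [0.5 0.3 0. ] 9.4417
0.085 [ 0.563 -0.05   0.195] [ 0.2 -0.4 -0.1] 10.1
0.11 [ 0.566 -0.025  0.199] [ 0.7 -0.1  0.3] 10.7583
[-0.7 -0.2 -1. ]
12.5083
```

View pics/top1.png

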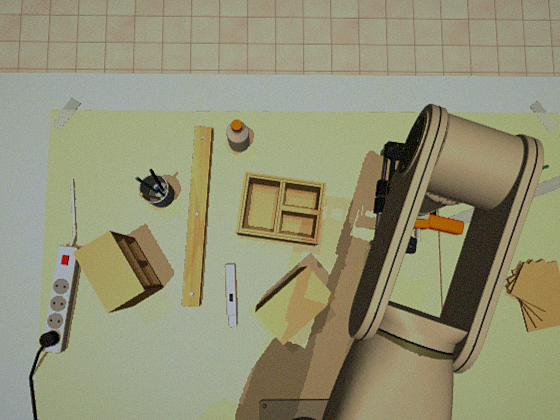

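It tipped cleanly onto its back and now lies open side up between (238,173) and (326,245), clear of bottle, knife and gun. I'll check its corners, then start pushing the foot end with the fingers spread, turning it square on the way.

Run:
```python
from h import *
c=cam("top")
for uv in((246,172),(327,180),(318,245),(237,238)): print(ray(c,uv,.09).round(3))
foot=np.array([.564,-.044]); n=vec(86.74); d=vec(81.65)
st=foot-.06*d
env.grip(.093); env.goto(np.r_[st,.25],att(81.65)); env.move_l(np.r_[st,.018],max_speed=.2)
print(env.get_state()["tool_pos"].round(3),env.get_state()["time"])
env.move_l(np.r_[foot-.015*d,.018],max_speed=.08)
for s in np.arange(.01,.066,.01):
    p=foot-.008*d+s*n
    env.move_l(np.r_[p,.018],att(81.65+5.09*min(1,s/.05)),max_speed=.05); w=env.get_state(); print(round(s,3),w["wrist_force"].round(1),w["time"])
cv2.imwrite("pics/side2.png",cv2.convertScaleAbs(eyes.grab_frame("side")[:,:,::-1],alpha=1.4))
cv2.imwrite("pics/top2.png",cv2.convertScaleAbs(eyes.grab_frame("top")[:,:,::-1],alpha=1.4))
cv2.imwrite("pics/both2.png",np.hstack([cv2.imread("pics/top2.png")[100:350,150:450],cv2.imread("pics/side2.png")[100:350,130:430]]))
```

```text
[0.664 0.141 0.09 ]
[ 0.645 -0.056  0.09 ]
[ 0.487 -0.032  0.09 ]
[0.503 0.162 0.09 ]
[ 0.557 -0.104  0.02 ] 15.6417
0.01 [ 0.2  0.2 -0.4] 16.8417
0.02 [-0.1  0.5 -0.5] 17.1917
0.03 [ 0.3 -0.2  0. ] 17.5417
0.04 [-0.4  0.4  0.1] 17.8917
0.05 [-0.3  0.7 -0.3] 18.2417
0.06 [-0.6 -0.3  0.7] 18.5917
```

View pics/both2.png

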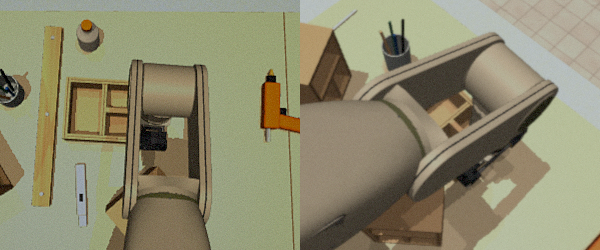

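The cubby is sliding and has turned roughly square: its top rim is at top-view columns ~215–217 and the batten face is at ~208–212. I'll finish in small steps while watching force.

Run:
```python
from h import *
foot=np.array([.564,-.044]); n=vec(86.74); d=vec(81.65); p0=foot-.008*d; c=cam("top")
print([ray(c,u,.09).round(3).tolist() for u in((217,178),(215,240))])
q=att(86.74)
s=.06
while s<.11:
    s+=.008 if s<.08 else .002
    env.move_l(np.r_[p0+s*n,.018],q,max_speed=.04); w=env.get_state(); F=-w["wrist_force"][:2]@n
    print(round(s,3),round(F,1),w["moment"][2].round(2),round((w["tool_pos"][:2]-p0)@n,4))
    if F>12: break
print(w["time"])
cv2.imwrite("pics/t3.png",cv2.resize(cv2.convertScaleAbs(eyes.grab_frame("top")[110:320,170:370,::-1],alpha=1.6),None,fx=2.8,fy=2.8,interpolation=cv2.INTER_CUBIC))
```

```text
[[0.649, 0.212, 0.09], [0.499, 0.215, 0.09]]
0.068 0.6 0.03 0.0684
0.076 -0.3 0.04 0.0764
0.084 -0.6 0.03 0.0844
0.086 -0.1 0.0 0.0862
0.088 5.4 0.06 0.0873
0.09 15.4 0.35 0.0873
20.4917
```

View pics/t3.png

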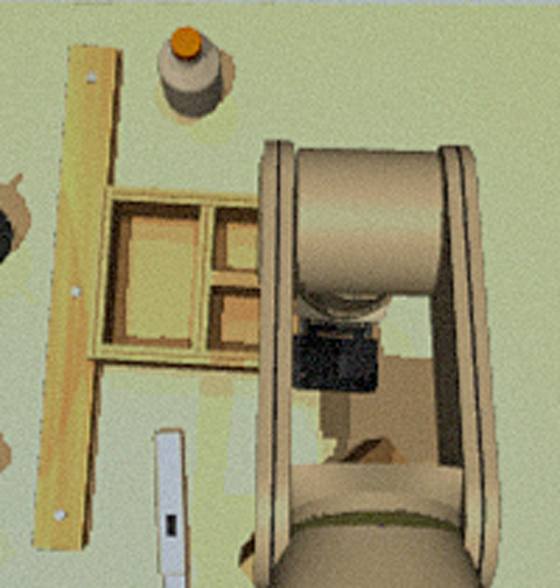

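Contact is solid, with 15 N and a hard stop. Next I'll press once at the centre with shut fingers so the top end can square itself on the batten, then retreat and inspect.

Run:
```python
from h import *
foot=np.array([.564,-.044]); n=vec(86.74); d=vec(81.65); p0=foot-.008*d; q=att(86.74)
env.move_l(np.r_[p0+.06*n,.018],q,max_speed=.05); env.grip(0.0)
env.move_l(np.r_[p0+.082*n,.018],q,max_speed=.05)
s=.082
while s<.1:
    s+=.002; env.move_l(np.r_[p0+s*n,.018],q,max_speed=.04); w=env.get_state(); F=-w["wrist_force"][:2]@n
    print(round(s,3),round(F,1),round((w["tool_pos"][:2]-p0)@n,4))
    if F>18: break
env.dwell(.3)
env.move_l(np.r_[p0+.03*n,.018],q,max_speed=.08); env.move_l(np.r_[p0-.02*n,.3],q,max_speed=.2)
env.goto(np.r_[.45,-.38,.4],att(60))
print(env.get_state()["time"])
t=eyes.grab_frame("top")[:,:,::-1]; cv2.imwrite("pics/t4raw.png",t); sd=eyes.grab_frame("side")[:,:,::-1]
cv2.imwrite("pics/s4raw.png",sd)
up=lambda a:cv2.resize(cv2.convertScaleAbs(a,alpha=1.6),(400,400),interpolation=cv2.INTER_CUBIC)
cv2.imwrite("pics/4.png",np.hstack([up(t[140:280,180:320]),up(sd[130:310,170:350])]))
```

```text
0.084 -0.3 0.0839
0.086 0.1 0.086
0.088 5.0 0.0873
0.09 15.0 0.0872
0.092 26.1 0.0872
28.6833
```

View pics/4.png

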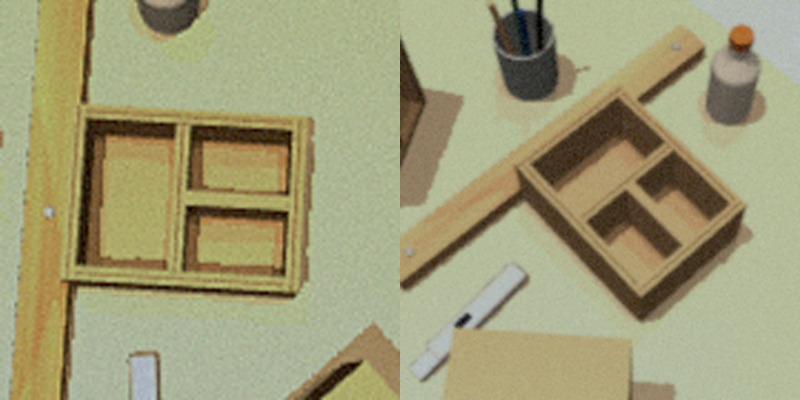

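The views show the cubby on its back with its top end against the batten and every bystander untouched. A quick numeric check of its squareness comes first, then I'll hand in.

Run:
```python
from h import *
c=cam("top"); o=np.array([180,140]); k=.35
r=lambda u,z: ray(c,o+k*np.array(u),z)[:2]
B=np.array([.338,.2598]); n=vec(86.74)
for u in((81,104),(64,278),(309,117),(298,293)): print(r(u,.09).round(4), "dist to face mm",round(float((B-r(u,.09))@n)*1e3,1))
p=[r(u,.028) for u in((91,0),(67,390))]; print([round(float((B-x)@n)*1e3,1) for x in p])
env.close_job()
```

```text
[0.6531 0.2325] dist to face mm 9.3
[0.5052 0.2448] dist to face mm 5.5
[0.6424 0.0389] dist to face mm 203.2
[0.4925 0.0491] dist to face mm 201.6
[4.1, 7.3]
the job is handed in; nothing more can be done
```

The cubby was tipped onto its back and pushed until its top met the batten with a hard stop (about 26 N), at about 29 s with the robot clear and the bystanders undisturbed. The job is handed in. Flush and square agree only to within a few mm of hand-picked pixel error (gaps read 5.5 and 9.3 mm, against 4–7 mm for the batten's own face).

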